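# Close the board test jig and hold the board on its probes

## Robot

A 7-joint arm with a two-finger parallel gripper is mounted at the origin on the work surface. World frame = base frame: x ahead of the robot, y to its left, z up, the work surface at z = 0. Lengths are in mm, angles in rad, forces in N, time in s.
With the tool pointing down it reaches from about 425 to 950 mm from the base axis. Payload 4.7 kg.
Tool frame: the origin (TCP) lies midway between the tips of the shut fingers; the grasp point (between the pads) lies 19 mm behind it (env.grasp_offset is the distance from the TCP to the grasp point, in mm); z points along the fingers, y is the line along which they close (so a half turn about z gives the same grasp; the last joint's range is limited). The gripper opens to 87 mm and grips with 3 to 60 N. Pads are 19 mm wide; open, the fingers measure 117 mm over their backs; the gripper's body (75 mm by 190 mm) begins 51 mm behind the grasp point.
Start: joints at [-1.228, 0.469, -0.049, 1.532, 0.024, 1.141, -0.082], TCP at [245.184, 628.915, 222.573] pointing down, gripper open.
Joint ranges: [-2.59, 2.59], [-0.33, 1.99], [-1.39, 1.29], [0.1, 2.45], [-1.04, 4.18], [0.21, 1.99], [-2.66, 2.66]. Speed limits (rad/s): [2.57, 2.57, 3.14, 3.14, 3.14, 3.14, 3.14].

## Interface

Orientations are given as a rotation vector (axis times angle).
In Python, from cell import env gives the robot as it stands. The module is installed in compiled form; this text tells all that it offers.
- The arm moves only by the tool step_arm, never from a script. Its argument "motion" is text: rows parted by semicolons, each of 7 numbers parted by spaces: the closure, from -1 (fully open) to 1 (shut), so that 0 is half open, then the shift along the world's x, y, z normalised to -1 to 1, where 1 is 25 cm, then the turn, a rotation vector about the world's x, y, z normalised to -1 to 1, where 1 is 120 degrees. In form: gripper tx ty tz rx ry rz; .... A call has 1 to 12 rows; each row is the pose to reach, as a shift and turn from the pose commanded when the call began; what a row does not reach only later rows make up. A row lasts 1/12 s, in which the tool goes at most 41.7 mm and 7.16 degrees, less where a joint would pass 70% of its speed; a pose out of reach is approached as far as the arm can. A call with a number of a shift or a turn outside -1 to 1 is refused whole. A call with a gripper value outside its range is refused whole. The fingers move at their own pace and stop on an object; "newtons" is the grip in N (left out, the last holds). Time passes only in rows, so rows that repeat a pose let the fingers close. It gives the time, the measured TCP pose, the force, the opening and the grip force at its end, in the units of the state.
- env.read_state(): the state, without advancing time (a new reading comes with each control period).
- env.get_image(name): name is "side" or "top" or "wrist"; returns a dict with "color" (400x640x3 uint8, blue, green, red), "fx", "fy", "cx", "cy" (pixels), "xyz" and "orientation" of the camera in the world. Camera axes: x right, y down, z forward; pixel columns grow to the right and rows downward; lengths in mm; the calibration is good to about 2 mm. A picture is of the moment at which its call begins. There is no depth.
- env.finish_job(): hands the job in; it is judged then, once.
The state is a dict: "time": time; "qpos": joint angles; "qd": joint speeds; "joint_torque": joint torques, N m; "tcp_pos": TCP position; "tcp_rot": TCP orientation; "contact_force": force on the tool from outside, world axes, zero at the start; "wrist_torque": the same for the moment, N m; "opening": finger opening in mm; "gripper_force": force on a finger pad.
Only numpy, scipy, OpenCV 4.12 (cv2) and the standard library are available. Lean on these libraries where they do the work, as an engineer would, in place of code of your own. Each camera call takes 0.05 s, during which the arm holds its last target. There are 200 camera calls.

## Task

Take the loose cover by its handle and carry it to the test jig. Square it up with the jig, slide it over the locating pin that stands somewhere along the slot in the circuit board until the hole in its underside drops onto the pin, then press it fully down against the springs until it meets the jig. Finish while still gripping the cover and holding it pressed down, and leave the other things on the bench where they are.

Things in the scene. Friction and masses are not known exactly. Their poses are not given: they have to be found in the camera images.
- jig: test jig, screwed to the bench: grey block 140 (x) by 110 (y) by 30 mm high; origin at the centre of its underside, z up. In its middle a sprung nest, 80 (x) by 64 mm, with a black rim and a green circuit board; the rim's top is 6 mm above the block. A steel locating pin stands up through a black slot along the board's middle, parallel to x: see pin_line.
- pin_line (a point): middle of the slot at the height of the pin's top: 46 mm above the bench, 10 mm above the nest's rim, 16 mm above the block. The pin (10 mm in diameter, tip tapered to 6 mm) is fixed, its axis on the jig's x line through this point but up to 12 mm to either side of it along x; where is not reported: look, or feel for it by sliding the cover along x
- cover: jig cover, loose, 0.2 to 0.4 kg: black plate 110 (x) by 90 (y) by 22 mm thick, lying flat, handle up. Origin at the centre of its underside, z up: there, unseen from above, is the mouth of the blind hole for the pin, 13 mm in diameter, 18 mm deep, 2 mm chamfer. The plate's long side goes along the jig's long side (x along x); either way round fits.
- handle (a point): middle of the top of the cover's aluminium bar handle, straight above the hole, 56 mm above the cover's underside. The bar is 60 mm long (along the cover's x), 20 mm wide (y) and rises 34 mm from the plate
- nest (a joint): how far the nest is pressed down, m: 0 at rest, 0.006 when the cover meets the block. Springs push up about 6 N at first, 11 N fully down; the cover's weight alone does not press it. The cover's underside is 46 mm above the bench when riding on the pin, 36 mm when dropped on and resting on the nest, 30 mm pressed fully down
- spool: bystander, leave alone: reel of solder wire standing upright, 56 mm across, 43 mm high; origin at the centre of its underside
- tin: bystander, leave alone: open shallow tin of hard rosin, 62 mm across, 20 mm high; origin at the centre of its underside
- pliers: bystander, leave alone: needle-nose pliers lying flat, about 155 mm long, 10 mm high; origin near the joint, x along the nose
- driver: bystander, leave alone: screwdriver lying on the bench, about 200 mm long, x along the shaft
- wrench: bystander, leave alone: steel wrench lying on the bench, about 180 mm long, x along it
- bulb: bystander, leave alone: glass lamp bulb standing upright in a white ceramic holder, 60 mm across, 118 mm high; origin at the centre of its underside
Things that resemble listed ones, but are neither listed nor needed, are in the scene too. What is meant by the cover is not turquoise, and is the larger of those in its own colour.

How it is judged:
By the outcome, as a careful person would: the job done as asked, in the order asked, and still so for the second after the job is handed in, while the arm keeps its last pose, push and grip.
It also fails if it takes over 54 s, if anything falls off the work surface, if the arm or the gripper's body presses on something with over 40 N, if the wrist force passes 120 N, or if a joint passes its speed limit or range.

## Working session

There is one attempt and no reset: what is moved stays moved. The work goes in short steps, Python scripts to look and compute and a tool call to move; the robot and the scene stay as the last step left them, time stands still between calls to the robot, and variables do not carry over. Pictures are saved under pics/ and viewed, at most 10 in all, crops included, and the job is handed in when it is done.

Besides the shell and the picture viewer there is one more tool, called after "Emit:" by a JSON object that holds its "fn" and its "kwargs", one argument or row to a line. step_arm: Moves the arm, as the interface text tells. Scaled input: -1 to 1 covers 25 cm each way for a shift and 120 degrees each way for a turn. Its arguments: {"type":"object","properties":{"motion":{"type":"string"},"newtons":{"type":"number"}},"required":["motion"]}

```bash
mkdir -p pics
cat > h.py <<'E'
import numpy as np, cv2
from scipy.spatial.transform import Rotation as R
from cell import env
def rotm(o):
    o=np.array(o,float)
    if o.shape==(3,3): return o
    return R.from_rotvec(o).as_matrix() if o.size==3 else R.from_quat(o).as_matrix()
def ray(im,uv,z):
    d=rotm(im["orientation"])@np.array([(uv[0]-im["cx"])/im["fx"],(uv[1]-im["cy"])/im["fy"],1])
    p=np.array(im["xyz"]); return p+d*(z-p[2])/d[2]
def proj(im,P):
    c=rotm(im["orientation"]).T@(np.array(P)-np.array(im["xyz"])); return im["fx"]*c[0]/c[2]+im["cx"],im["fy"]*c[1]/c[2]+im["cy"]
E
python3 - <<'E'
from h import *
for n in("top","side"):
    im=env.get_image(n); cv2.imwrite(f"pics/{n}0.png",im["color"]); print(n,im["xyz"],im["orientation"],im["fx"],im["cx"],im["cy"])
s=env.read_state();print(s)
E
```

```text
top [ 302.16703687  -20.82545095 1502.58927998] [-2.11698064  2.12629975 -0.22370739] 468.5550929616909 320.3419221185835 210.12571163373678
side [  251.57606645 -1079.04482655   805.18240394] [-2.13537133  0.31720212 -0.17366197] 517.2509319858564 313.2755446304817 187.7486344764
{'time': 0.1, 'qpos': array([-1.22788317,  0.46935304, -0.0486082 ,  1.53357004,  0.02411338,
        1.14099132, -0.08229241]), 'qd': array([-3.40485275e-04, -2.41166875e-03, -7.54008062e-06, -2.10222187e-03,
        2.65026268e-03,  6.41523809e-04,  1.10556719e-03]), 'joint_torque': array([ 1.13653914e-03, -5.09175324e+01, -8.08125548e-02, -2.36830312e+01,
       -6.14376739e-02,  3.44963826e-02,  6.27785789e-05]), 'tcp_pos': array([245.01989751, 628.38494698, 221.61150823]), 'tcp_rot': array([-5.80553665e-01, -3.08722348e+00,  2.69634953e-03]), 'contact_force': array([-0.02738644, -0.10730387,  0.19292265]), 'wrist_torque': array([ 0.00742441, -0.04843531, -0.01176629]), 'gripper_force': 0.0, 'opening': 86.6686498481359}
```

View pics/top0.png

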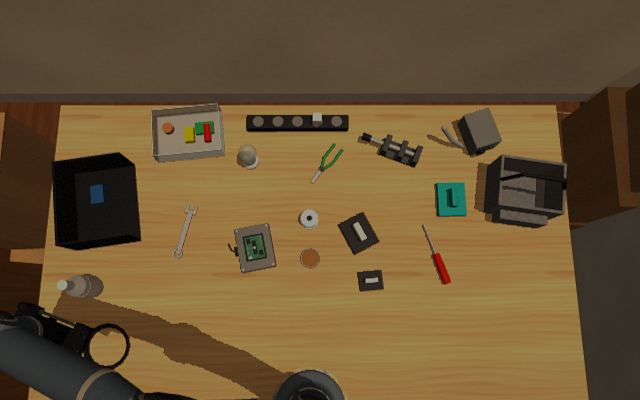

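View pics/side0.png

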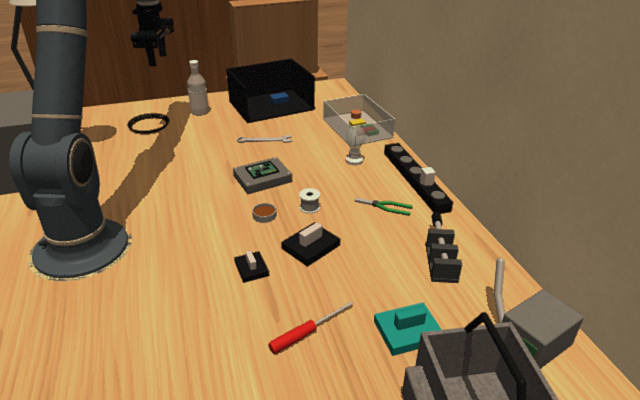

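The top view shows the cover at about (358,233), larger than the small black one at (371,281). The turquoise lookalike is at (451,199), and the jig is at (255,248) with the board at its centre. The spool (309,218) and tin (310,258) stand between cover and jig. The side view agrees.

Run:
```python
from h import *
im=env.get_image("top"); c=im["color"]
def rect(mask,box,z,name):
    m=np.zeros(mask.shape,np.uint8);x0,y0,x1,y1=box;m[y0:y1,x0:x1]=mask[y0:y1,x0:x1]*255
    cs,_=cv2.findContours(m,cv2.RETR_EXTERNAL,cv2.CHAIN_APPROX_NONE);k=max(cs,key=cv2.contourArea)
    P=np.array([ray(im,p[0],z)[:2] for p in k],np.float32)
    print(name,z,cv2.minAreaRect(k)[0],cv2.minAreaRect(P))
hsv=cv2.cvtColor(c,cv2.COLOR_BGR2HSV);S=hsv[...,1];V=hsv[...,2]
rect((V<80),(325,205,390,262),22,"plate")
rect((V>130)&(S<90),(345,215,375,248),56,"handle")
rect((S<75)&(V>50),(233,220,280,275),30,"jig")
rect((hsv[...,0]>40)&(hsv[...,0]<90)&(S>80),(233,220,280,275),36,"board")
s=env.read_state();print(rotm(s["tcp_rot"]))
```

```text
plate 22 (357.8875732421875, 232.72665405273438) ((527.1341552734375, -157.33982849121094), (111.58480834960938, 93.24514770507812), 27.53219985961914)
handle 56 (359.789794921875, 231.11465454101562) ((526.7767333984375, -160.57334899902344), (56.1829833984375, 17.17136573791504), 27.276546478271484)
jig 30 (254.4720001220703, 247.5959930419922) ((480.41571044921875, 170.17523193359375), (137.19284057617188, 108.5293960571289), 11.069610595703125)
board 36 (254.07693481445312, 246.88461303710938) ((481.51495361328125, 170.76351928710938), (74.16875457763672, 56.88971710205078), 12.258338928222656)
[[-9.31697655e-01  3.63234399e-01 -5.00534598e-04]
 [ 3.63234736e-01  9.31696467e-01 -1.49004347e-03]
 [-7.48887284e-05 -1.57008156e-03 -9.99998765e-01]]
```

Emit:
{"fn": "step_arm", "kwargs": {
  "motion": "-1 0.8 -1 0 0 0 -0.4;-1 0.8 -1 0 0 0 -0.4;-1 0.8 -1 0 0 0 -0.4;-1 0.8 -1 0 0 0 -0.4;-1 0.8 -1 0 0 0 -0.4;-1 0.8 -1 0 0 0 -0.4;-1 0.8 -1 0 0 0 -0.4;-1 0.8 -1 0 0 0 -0.4;-1 0.8 -1 0 0 0 -0.4"
}}

```text
time: 0.9
tcp_pos: [450.6, 371.4, 222.8]
tcp_rot: [1.799, 2.57, -0.002]
contact_force: [1.2, -0.7, -0.9]
opening: 87.2
gripper_force: 0.0
```

Emit:
{"fn": "step_arm", "kwargs": {
  "motion": "-1 0.2 -1 0 0 0 -0.4;-1 0.2 -1 0 0 0 -0.4;-1 0.2 -1 0 0 0 -0.4;-1 0.2 -1 0 0 0 -0.4;-1 0.2 -1 0 0 0 -0.4;-1 0.2 -1 0 0 0 -0.4;-1 0.2 -1 0 0 0 -0.4;-1 0.2 -1 0 0 0 -0.4"
}}

```text
time: 1.57
tcp_pos: [495.6, 125.6, 222.8]
tcp_rot: [2.689, 1.624, 0.0]
contact_force: [0.2, -0.3, -0.1]
opening: 87.2
gripper_force: 0.0
```

Run:
```python
from h import *
im=env.get_image("wrist"); np.save("wj.npy",im,allow_pickle=True); cv2.imwrite("pics/w1.png",im["color"]); print(im["xyz"],im["orientation"],im["fx"],env.read_state()["qpos"])
```

```text
[529.77240315 190.64362758 383.93090811] [ 2.79154    -0.68953067 -0.09325818] 312.5182844661597 [-0.73669111  0.20785058  0.46960196  1.93779598 -0.1103427   1.02059199
 -0.69441217]
```

View pics/w1.png

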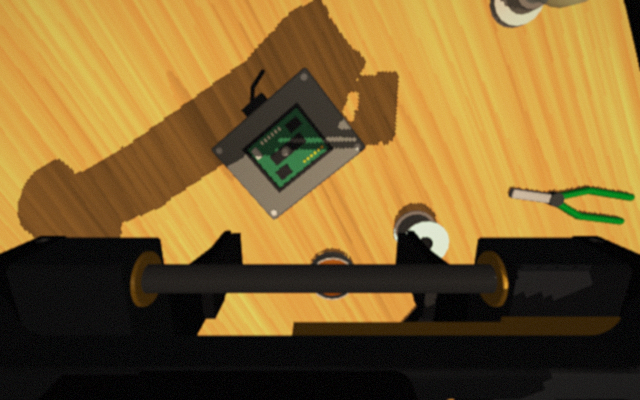

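Emit:
{"fn": "step_arm", "kwargs": {
  "motion": "-1 0.12 -1 0 0 0 -0.29;-1 0.12 -1 0 0 0 -0.29;-1 0.12 -1 0 0 0 -0.29;-1 0.12 -1 0 0 0 -0.29;-1 0.12 -1 0 0 0 -0.29;-1 0.12 -1 0 0 0 -0.29;-1 0.12 -1 0 0 0 -0.29;-1 0.12 -1 0 0 0 -0.29"
}}

```text
time: 2.28
tcp_pos: [525.6, -121.9, 222.4]
tcp_rot: [3.049, 0.757, -0.0]
contact_force: [-0.0, 1.2, 0.4]
opening: 87.2
gripper_force: 0.0
```

The jig's corners are at about (305,70), (360,148), (275,217) and (215,150). The pin looks to be near (287,150). Next I measure the jig and look at the cover.

Run:
```python
from h import *
im=np.load("wj.npy",allow_pickle=True).item(); c=im["color"]
k=[ray(im,p,30)[:2].round(1) for p in((305,70),(360,148),(275,217),(215,150))]
print(k,np.mean(k,0))
a=cv2.resize(c[90:200,230:345],None,fx=5,fy=5,interpolation=cv2.INTER_CUBIC)
im2=env.get_image("wrist"); c2=im2["color"]; np.save("wc.npy",im2,allow_pickle=True)
cv2.imwrite("pics/jz.png",a); cv2.imwrite("pics/w2.png",c2)
```

```text
[array([537.4, 235.6]), array([553.3, 135.1]), array([428.1, 108.7]), array([408., 209.])] [481.7 172.1]
```

View pics/jz.png

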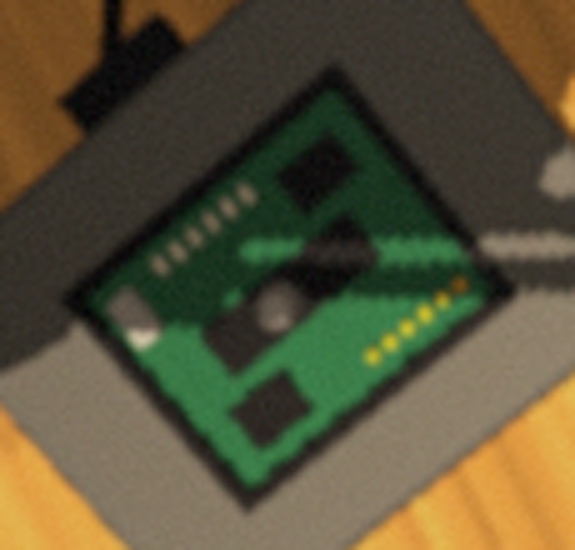

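View pics/w2.png

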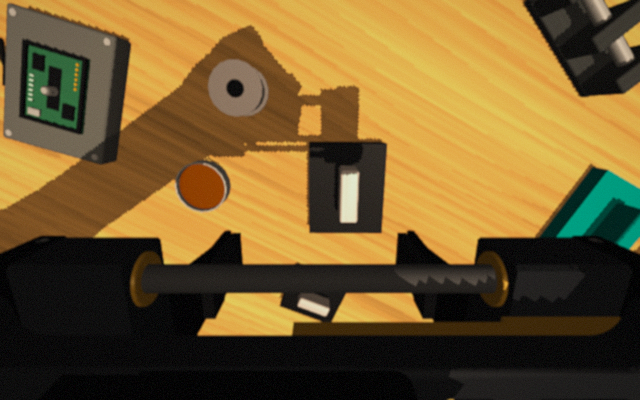

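The crop shows the pin at (280,305), which is (286,151) in the full picture. The rim corners are at (335,70), (515,293), (250,508) and (70,300). The second picture shows the handle top in white at about (348,194), lined up with the tool.

Run:
```python
from h import *
im=np.load("wj.npy",allow_pickle=True).item()
cr=lambda p:(230+p[0]/5-.4,90+p[1]/5-.4)
k=np.array([ray(im,cr(p),36)[:2] for p in((335,70),(515,293),(250,508),(70,300))]);ctr=k.mean(0)
print(k.round(1),ctr)
for e in(k[0]-k[3],k[1]-k[2]): print(np.linalg.norm(e),np.degrees(np.arctan2(e[1],e[0])))
for e in(k[0]-k[1],k[3]-k[2]): print(np.linalg.norm(e),np.degrees(np.arctan2(e[1],e[0])))
p=ray(im,cr((280,303)),45)[:2];u=np.array([np.cos(np.radians(11.5)),np.sin(np.radians(11.5))])
print("pin",p,"along",(p-ctr)@u,"across",np.cross(u,p-ctr))
im=np.load("wc.npy",allow_pickle=True).item();c=im["color"]
hsv=cv2.cvtColor(c,cv2.COLOR_BGR2HSV)
m=((hsv[...,2]>150)&(hsv[...,1]<80)).astype(np.uint8)*255;m2=np.zeros_like(m);m2[145:230,320:380]=m[145:230,320:380]
kk=max(cv2.findContours(m2,0,1)[0],key=cv2.contourArea)
print("handle",cv2.minAreaRect(kk),cv2.minAreaRect(np.array([ray(im,q[0],56)[:2] for q in kk],np.float32)))
k=[ray(im,q,22)[:2] for q in((310,142),(386,143),(381,232),(309,231))];print("plate",np.mean(k,0),k)
```

```text
[[513.6 209.7]
 [526.1 149.9]
 [450.  134.6]
 [438.3 194.4]] [481.97335369 172.16810135]
76.86826656901911 11.50037273525502
77.57169364472175 11.361622524256271
61.07150550559696 101.79214367887961
60.884125750700065 101.13128289782784
pin [480.34213355 172.6652464 ] along -1.4993581353940741 across 0.8123777033582807
handle ((348.78955078125, 196.97268676757812), (17.256471633911133, 50.539554595947266), 2.2025980949401855) ((527.5723876953125, -158.01878356933594), (56.27268981933594, 18.809982299804688), 27.684202194213867)
plate [ 529.20997314 -157.61807206] [array([557.61372428, -93.98291238]), array([ 597.25789316, -171.27277742]), array([ 501.22164747, -222.25922241]), array([ 460.74662766, -142.95737604])]<stdin>:9: DeprecationWarning: Arrays of 2-dimensional vectors are deprecated. Use arrays of 3-dimensional vectors instead. (deprecated in NumPy 2.0)
```

Emit:
{"fn": "step_arm", "kwargs": {
  "motion": "-1 0.008 -0.146 0 0 0 0;-1 0.008 -0.146 -0.15 0 0 0;-1 0.008 -0.146 -0.3 0 0 0;-1 0.008 -0.146 -0.45 0 0 0;-1 0.008 -0.146 -0.58 0 0 0;-1 0.008 -0.146 -0.68 0 0 0;-1 0.008 -0.146 -0.74 0 0 0;-1 0.008 -0.146 -0.78 0 0 0;-1 0.008 -0.146 -0.78 0 0 0;-1 0.008 -0.146 -0.78 0 0 0"
}}

```text
time: 3.17
tcp_pos: [527.9, -155.8, 27.6]
tcp_rot: [-3.047, -0.762, -0.0]
contact_force: [0.2, 0.2, 1.2]
opening: 87.0
gripper_force: 0.0
```

Emit:
{"fn": "step_arm", "kwargs": {
  "motion": "1 0 0 0 0 0 0;1 0 0 0 0 0 0;1 0 0 0 0 0 0;1 0 0 0 0 0 0;1 0 0 0 0 0 0;1 0 0 0 0 0 0;1 0 0 0 0 0 0;1 0 0 0 0 0 0;1 0 0 0 0 0 0;1 0 0 0 0 0 0;1 0 0 0 0 0 0;1 0 0 0 0 0 0",
  "newtons": 40
}}

```text
time: 4.17
tcp_pos: [527.3, -157.7, 27.6]
tcp_rot: [3.049, 0.757, 0.0]
contact_force: [0.6, -0.1, -0.5]
opening: 19.8
gripper_force: 40.0
```

Emit:
{"fn": "step_arm", "kwargs": {
  "motion": "1 0 0 0.06 0 0 0;1 0 0 0.16 0 0 0;1 0 0 0.3 0 0 0;1 0 0 0.4 0 0 0;1 0 0 0.4 0 0 0;1 0 0.1 0.4 0 0 -0.03;1 0 0.22 0.4 0 0 -0.06;1 0 0.34 0.4 0 0 -0.1;1 -0.03 0.46 0.4 0 0 -0.137;1 -0.05 0.57 0.4 0 0 -0.137;1 -0.08 0.66 0.4 0 0 -0.137;1 -0.08 0.66 0.4 0 0 -0.137"
}}

```text
time: 5.17
tcp_pos: [504.4, 13.5, 125.6]
tcp_rot: [-3.121, -0.326, 0.008]
contact_force: [-0.8, 0.6, -3.3]
opening: 19.7
gripper_force: 40.0
```

Emit:
{"fn": "step_arm", "kwargs": {
  "motion": "1 -0.02 0.1 0 0 0 0;1 -0.04 0.22 0 0 0 0;1 -0.06 0.34 0 0 0 0;1 -0.08 0.46 0 0 0 0;1 -0.1 0.56 0 0 0 0;1 -0.108 0.62 0 0 0 0;1 -0.108 0.66 0 0 0 0;1 -0.108 0.66 0 0 0 0;1 -0.108 0.66 0 0 0 0"
}}

```text
time: 5.92
tcp_pos: [480.1, 171.5, 127.0]
tcp_rot: [3.125, 0.313, -0.001]
contact_force: [0.2, -0.9, -2.8]
opening: 19.5
gripper_force: 40.0
```

Run:
```python
from h import *
s=env.read_state();print(s["tcp_pos"],s["tcp_rot"],s["contact_force"],s["opening"],s["wrist_torque"])
m=rotm(s["tcp_rot"]);print(np.degrees(np.arctan2(m[1,0],m[0,0])))
a=env.get_image("side")["color"];b=env.get_image("wrist");cv2.imwrite("pics/s2.png",cv2.resize(a[60:300,160:460],None,fx=2,fy=2));cv2.imwrite("pics/w3.png",b["color"])
```

```text
[480.08174969 171.50646342 127.04347843] [ 3.12460233e+00  3.13168243e-01 -1.05242001e-03] [ 0.16817238 -0.90310429 -2.8411603 ] 19.472075148476332 [-0.11059388  0.23531371 -0.02407042]
11.446865217853777
```

View pics/w3.png

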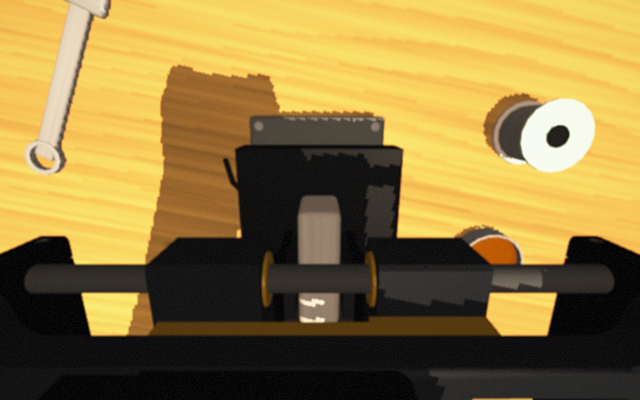

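View pics/s2.png

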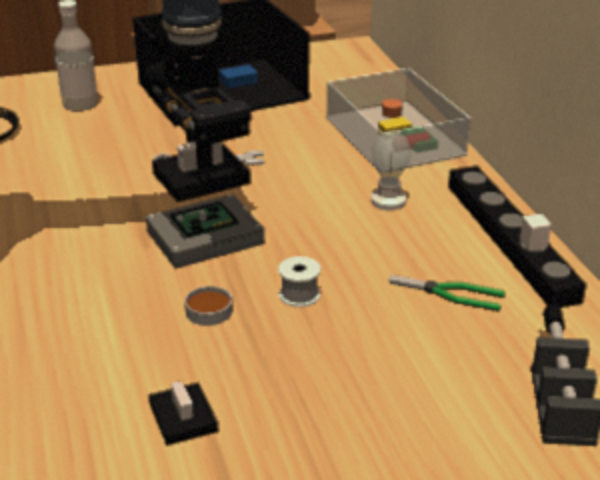

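The cover hangs level and parallel to the jig. In the wrist view the bolts are at (259,127) and (376,127), and the cover's front edge runs from (238,148) to (403,148). I'll check the sideways offset in this same view.

Run:
```python
from h import *
im=env.get_image("wrist");u=np.array([np.cos(np.radians(11.45)),np.sin(np.radians(11.45))]);v=np.array([-u[1],u[0]])
t=env.read_state()["tcp_pos"][:2]
for n,ps,z in(("bolts",((259,127),(376,127)),30),("jigedge",((250,118),(383,116)),30),("cover",((238,148),(403,148)),121.4),("handle",((300,197),(339,197)),155.4)):
    k=[ray(im,p,z)[:2]-t for p in ps]; print(n,[(round(q@u,1),round(q@v,1)) for q in k],np.mean([q@v for q in k]))
```

```text
bolts [(np.float64(62.6), np.float64(47.7)), (np.float64(62.3), np.float64(-46.6))] 0.5181738620501797
jigedge [(np.float64(69.6), np.float64(54.5)), (np.float64(70.9), np.float64(-51.8))] 1.332332055520677
cover [(np.float64(55.6), np.float64(42.5)), (np.float64(55.4), np.float64(-45.1))] -1.2896671280577259
handle [(np.float64(37.8), np.float64(8.0)), (np.float64(37.7), np.float64(-9.2))] -0.5946246584011146
```

Emit:
{"fn": "step_arm", "kwargs": {
  "motion": "1 -0.036 -0.002 0 0 0 0;1 -0.036 -0.002 -0.06 0 0 0;1 -0.036 -0.002 -0.12 0 0 0;1 -0.036 -0.002 -0.16 0 0 0;1 -0.036 -0.002 -0.185 0 0 0;1 -0.036 -0.002 -0.2 0 0 0;1 -0.036 -0.002 -0.2 0 0 0;1 -0.036 -0.002 -0.2 0 0 0"
}}

```text
time: 6.73
tcp_pos: [471.5, 171.8, 77.8]
tcp_rot: [3.126, 0.313, 0.001]
contact_force: [0.3, 0.0, -2.0]
opening: 19.9
gripper_force: 40.0
```

Emit:
{"fn": "step_arm", "kwargs": {
  "motion": "1 0 0 -0.004 0 0 0;1 0 0 -0.008 0 0 0;1 0 0 -0.012 0 0 0;1 0 0 -0.016 0 0 0;1 0 0 -0.016 0 0 0"
}}

```text
time: 7.15
tcp_pos: [471.2, 172.0, 73.5]
tcp_rot: [3.126, 0.314, 0.0]
contact_force: [-0.0, 0.3, -2.5]
opening: 19.5
gripper_force: 40.0
```

Emit:
{"fn": "step_arm", "kwargs": {
  "motion": "1 0 0 -0.004 0 0 0;1 0 0 -0.004 0 0 0;1 0 0 -0.004 0 0 0"
}}

```text
time: 7.4
tcp_pos: [471.3, 172.0, 73.2]
tcp_rot: [-3.125, -0.313, 0.0]
contact_force: [-2.6, -0.2, 5.1]
opening: 19.8
gripper_force: 40.0
```

Emit:
{"fn": "step_arm", "kwargs": {
  "motion": "1 0 0 -0.004 0 0 0;1 0 0 -0.004 0 0 0;1 0 0 -0.004 0 0 0"
}}

```text
time: 7.65
tcp_pos: [471.4, 172.0, 73.0]
tcp_rot: [-3.124, -0.313, 0.0]
contact_force: [-4.6, -0.5, 12.6]
opening: 19.7
gripper_force: 40.0
```

Emit:
{"fn": "step_arm", "kwargs": {
  "motion": "1 0.002 0 0.002 0 0 0;1 0.005 0.001 0.002 0 0 0;1 0.008 0.002 0.002 0 0 0;1 0.011 0.002 0.002 0 0 0;1 0.014 0.003 0.002 0 0 0;1 0.016 0.003 0.002 0 0 0;1 0.016 0.003 0.002 0 0 0"
}}

```text
time: 8.23
tcp_pos: [472.0, 172.1, 72.9]
tcp_rot: [-3.125, -0.313, 0.013]
contact_force: [-10.2, -2.3, 18.4]
opening: 19.6
gripper_force: 40.0
```

Emit:
{"fn": "step_arm", "kwargs": {
  "motion": "1 0.003 0.001 0 0 0 0;1 0.006 0.001 0 0 0 0;1 0.008 0.002 0 0 0 0;1 0.008 0.002 0 0 0 0"
}}

```text
time: 8.57
tcp_pos: [473.1, 172.4, 72.7]
tcp_rot: [-3.125, -0.313, 0.016]
contact_force: [-10.7, -2.4, 16.7]
opening: 19.8
gripper_force: 40.0
```

Emit:
{"fn": "step_arm", "kwargs": {
  "motion": "1 0 0 0.003 0 0 0;1 0 0 0.006 0 0 0;1 0 0 0.006 0 0 0;1 0 0 0.006 0 0 0"
}}

```text
time: 8.9
tcp_pos: [477.4, 173.2, 73.5]
tcp_rot: [3.126, 0.314, 0.001]
contact_force: [1.2, 0.5, -2.5]
opening: 20.2
gripper_force: 40.0
```

Emit:
{"fn": "step_arm", "kwargs": {
  "motion": "1 0.002 0 -0.003 0 0 0;1 0.005 0.001 -0.004 0 0 0;1 0.008 0.001 -0.004 0 0 0;1 0.008 0.001 -0.004 0 0 0"
}}

```text
time: 9.23
tcp_pos: [479.4, 173.4, 72.4]
tcp_rot: [3.126, 0.314, 0.0]
contact_force: [0.9, 0.8, -2.5]
opening: 19.5
gripper_force: 40.0
```

Emit:
{"fn": "step_arm", "kwargs": {
  "motion": "1 0.003 0.001 0 0 0 0;1 0.006 0.001 0 0 0 0;1 0.006 0.001 0 0 0 0"
}}

```text
time: 9.48
tcp_pos: [480.8, 173.7, 72.6]
tcp_rot: [3.126, 0.314, 0.0]
contact_force: [-0.7, 0.4, -2.7]
opening: 19.6
gripper_force: 40.0
```

Emit:
{"fn": "step_arm", "kwargs": {
  "motion": "1 0 0 -0.004 0 0 0;1 0 0 -0.008 0 0 0;1 0 0 -0.008 0 0 0"
}}

```text
time: 9.73
tcp_pos: [479.9, 173.2, 70.3]
tcp_rot: [3.125, 0.313, -0.003]
contact_force: [-2.2, -1.3, -3.4]
opening: 19.5
gripper_force: 40.0
```

Run:
```python
from h import *
s=env.read_state();print(s["tcp_pos"],s["contact_force"],s["wrist_torque"])
```

```text
[479.93380321 173.17435216  70.25002676] [-2.19814873 -1.30619744 -3.36036441] [-0.39997135  0.47391201  0.01421519]
```

Emit:
{"fn": "step_arm", "kwargs": {
  "motion": "1 -0.004 -0.003 -0.004 0 0 0;1 -0.004 -0.003 -0.01 0 0 0;1 -0.004 -0.003 -0.016 0 0 0;1 -0.004 -0.003 -0.022 0 0 0;1 -0.004 -0.003 -0.022 0 0 0"
}}

```text
time: 10.15
tcp_pos: [479.5, 172.9, 64.7]
tcp_rot: [3.126, 0.314, -0.0]
contact_force: [-0.3, -0.7, -2.9]
opening: 19.7
gripper_force: 40.0
```

Free entry, 8.5 mm below riding height. Next I press down to the nest, which needs TCP ≈ 57.2 when fully down.

Emit:
{"fn": "step_arm", "kwargs": {
  "motion": "1 0 0 -0.006 0 0 0;1 0 0 -0.012 0 0 0;1 0 0 -0.018 0 0 0;1 0 0 -0.024 0 0 0;1 0 0 -0.03 0 0 0;1 0 0 -0.034 0 0 0;1 0 0 -0.034 0 0 0;1 0 0 -0.034 0 0 0"
}}

```text
time: 10.82
tcp_pos: [479.6, 172.9, 57.5]
tcp_rot: [-3.125, -0.313, 0.001]
contact_force: [-4.3, -2.0, 9.5]
opening: 19.8
gripper_force: 40.0
```

Emit:
{"fn": "step_arm", "kwargs": {
  "motion": "1 0.002 0.001 -0.004 0 0 0;1 0.002 0.001 -0.008 0 0 0;1 0.002 0.001 -0.008 0 0 0;1 0.002 0.001 -0.008 0 0 0;1 0.002 0.001 -0.008 0 0 0"
}}

```text
time: 11.23
tcp_pos: [479.6, 172.9, 57.4]
tcp_rot: [-3.123, -0.313, 0.004]
contact_force: [-11.9, -3.4, 31.9]
opening: 19.8
gripper_force: 40.0
```

Emit:
{"fn": "step_arm", "kwargs": {
  "motion": "1 -0.004 -0.001 0.002 0 0 0;1 -0.004 -0.001 0.002 0 0 0;1 -0.004 -0.001 0.002 0 0 0;1 -0.004 -0.001 0.002 0 0 0;1 -0.004 -0.001 0.002 0 0 0;1 -0.004 -0.001 0.002 0 0 0"
}}

```text
time: 11.73
tcp_pos: [479.6, 172.9, 57.5]
tcp_rot: [-3.124, -0.313, 0.0]
contact_force: [-8.3, -3.3, 23.5]
opening: 20.1
gripper_force: 40.0
```

Run:
```python
from h import *
cv2.imwrite("pics/s3.png",cv2.resize(env.get_image("side")["color"][100:260,190:350],None,fx=3.5,fy=3.5,interpolation=cv2.INTER_CUBIC))
```

```text
(no output)
```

View pics/s3.png

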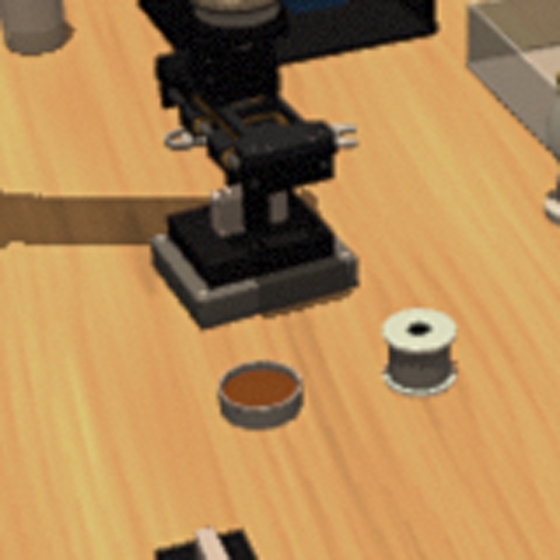

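The side crop shows the cover flat and square on the jig block, around (255,235), with no gap. The tin and spool haven't moved. Handing in.

```bash
python3 -c "
from h import *
print(env.finish_job())"
```

```text
the job is handed in; nothing more can be done
None
```

I handed the job in at about 12 s with the cover on the pin, pressed fully down against the jig and still gripped at about 23 N downward; no bystander was touched, and the hand-in call returned no verdict.

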